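# Clear the drive and crank the off-balance stage home

## Task

A brass spacer ring has dropped into the narrow gap under the rotation stage's drive: hook it out with the orange-handled bent rod onto the dark field with the yellow border, flat on the bench, and put the rod back on its rest. Then crank the stage clockwise (seen from above) by its red ball for two full turns at a steady speed, through the heavy point in every turn without letting the brass weight run away or swing back, and let go with the weight hanging at its lowest, as it hung at the start. Leave everything else on the bench where it is.

Things in the scene. Friction and masses are not known exactly. Their poses are not given: they have to be found in the camera images.
- station: Fixed station; origin on the bench under the middle of its black pedestal, z up; at yaw 0 its x points away from the robot. Sizes in mm in this frame: pedestal x -65..65, y -75..75, 60 high, with the tilted rotation stage on it; grey drive box x -167..-107, y -120..80, 60 high.
- gap_mouth (a point): Middle of the mouth of the gap between drive box and pedestal, at bench height, with the station's orientation; at (-86, 80, 0) in its frame. The straight gap is 42 wide (station x -107..-65), open above, runs from here 140 along the station's -y to a closed end, and opens towards +y. Its floor is the bench; its walls are 60 high.
- field (a point): Centre of the catch field, at (-86, 145, 0) in the station's frame, with its orientation: a dark rectangle with yellow border, 100 in x by 90 in y, painted on the bench (no thickness) in front of the gap's mouth.
- sensor_head (a point): Top of the fixed black sensor post beside the stage, 178 above the bench: head 30 x 26 x 26 on a rod 13 thick; at (0, -160, 178) in the station's frame.
- spacer_center (a point): Centre (half-way up) of the brass spacer ring: outside diameter 32, hole 20 through, height 12, about 40 g, lying flat on the bench in the gap.
- rod_grip (a point): Centre of the rod's orange handle: a bar 128 long (x), 16 wide (y), 22 high (z). A steel shank 6 thick runs on along +x at mid-height and at x = 150 is bent straight down (-z); the leg's rounded end lies 50 below this point. 130 g, balance about 30 ahead (+x) of this point. On the rest the handle is level and the leg's end 3 above the bench.
- rod_tip (a point): The rounded end of the rod's bent leg, 6 thick: at (150, 0, -50) in the frame of rod_grip.
- rest_seat (a point): Where the handle's centre lies when the rod is on its rest, 53 above the bench; x is the handle's direction (leg at +x). The fixed rest: a base 150 x 44, 6 high, and two saddles at x = -50 and 50, each 14 long, 36 wide, top at 42, with side cheeks up to 52, 24 apart inside. Between the saddles 86 is free for the fingers.
- crank (a joint): Stage angle (rad), growing clockwise from above; about 0 at the start, weight lowest; two turns = 12.57. Stops at -0.6 and 13.17. A brass weight on the faceplate, opposite the red ball, pulls to the nearest whole turn with up to 0.27 N m (5 N at the ball): lift it over each half-turn, then hold it back. Little friction: let go elsewhere, it swings down.
- knob_center (a point): Centre of the red ball grip, 30 in diameter. It turns freely about its stem (11 thick, along the crank axis), so a gripper can hold it in one orientation all the way round. The faceplate lies 60 below the centre along the stem.
- orbit (a point): Centre of the circle, radius 55, of the ball's centre: (-5, 0, 182) in the station's frame, with its orientation. The crank axis leans 30 degrees from vertical to the station's -x; its +x side is the high side. At crank angle a the ball is at (47.6 cos a, -55 sin a, 27.5 cos a) from here in that frame. Faceplate radius 65; weight 58 x 80 x 32, on the side away from the ball.
- post: Bystander: steel post on a foot, 36 across, 55 high; origin under its foot.
- bottle: Bystander: closed amber bottle, 44 across, 90 high; origin at the centre of its underside.
- cap: Bystander: black round cap, 52 across, 30 high; origin at the centre of its underside.
- driver: Bystander: screwdriver lying flat, 170 long, blue handle; origin under its middle.
- tin: Bystander: small aluminium tin, 36 across, 30 high; origin at the centre of its underside.
- jar: Bystander: small white jar with red cap, 36 across, 50 high; origin at the centre of its underside.
- mount: Bystander: black lens mount, 50 x 50 foot, 62 high; origin at the centre of its underside.
Mind the look-alikes: they are no part of the job. Of the things that look like the part that bears rest_seat, the largest one is meant.

How it is judged (in metres and radians):
On the way, in this order (a step that is already met when the one before it is completed fails the run):
1. the spacer lies flat on the catch field (y of spacer_center in the frame of station between 0.105 and 0.185 m and x of spacer_center in the frame of station between -0.131 and -0.041 m and angle between spacer_center's own z axis and vertical below 0.15 rad and height (world z) of spacer_center below 0.012 m and value of joint crank below 0.8 rad), for 0.1 s.
2. the rod is back on its rest, let go (distance between rod_grip and rest_seat below 0.012 m and angle between the x axis of rod_grip and the x axis of rest_seat, either way round below 0.1 rad and contact force between the fingers and rod below 0.3 N and value of joint crank below 0.8 rad), for 0.2 s.
3. the crank has been lifted over the second heavy point (value of joint crank above 9.6 rad), for 0.05 s.
At the end, for the whole second after the job is handed in: The spacer lies flat and at rest on the catch field (its centre at x -131..-41, y 105..185 mm in the station's frame, tilt under 0.15 rad), the rod lies on its rest (handle centre within 12 mm of the seat, aligned to 0.1 rad), and the crank stands two turns on (12.57 rad, within 0.4), still (y of spacer_center in the frame of station between 0.105 and 0.185 m and x of spacer_center in the frame of station between -0.131 and -0.041 m and angle between spacer_center's own z axis and vertical below 0.15 rad and height (world z) of spacer_center below 0.012 m and distance between rod_grip and rest_seat below 0.012 m and angle between the x axis of rod_grip and the x axis of rest_seat, either way round below 0.1 rad and value of joint crank between 12.17 and 12.97 rad and linear speed of each of spacer, rod below 0.02 m/s and velocity of joint crank between -0.1 and 0.1 rad/s); the robot touches nothing.
It fails at once if the crank runs away: faster than 6 rad/s (velocity of joint crank above 6 rad/s).
It fails at once if the crank swings back: faster than 1.5 rad/s the wrong way (velocity of joint crank below -1.5 rad/s).
It fails at once if the crank is turned before the spacer is out and the rod is back on its rest (value of joint crank above 0.8 rad and (y of spacer_center in the frame of station below 0.09 m or distance between rod_grip and rest_seat above 0.03 m)).
It fails at once if the fingers touch the spacer in the gap (contact force between the fingers and spacer above 0.5 N and y of spacer_center in the frame of station below 0.09 m).
It fails at once if a bystander is shifted by more than 30 mm (distance of any of post, bottle, cap, driver, mount, tin, jar from where it was at the start of the episode above 0.03 m).
It also fails if it takes over 72 s, if anything falls off the work surface, if the arm or the gripper's body presses on something with over 40 N, if the wrist force passes 120 N, or if a joint passes its speed limit or range.

## Robot

A 7-joint arm with a two-finger parallel gripper is mounted at the origin on the work surface. World frame = base frame: x ahead of the robot, y to its left, z up, the work surface at z = 0. Lengths are in mm, angles in rad, forces in N, time in s.
With the tool pointing down it reaches from about 400 to 750 mm from the base axis. Payload 19.5 kg.
Tool frame: the origin (TCP) lies on the centre line of the jaws, within the pads' length; the fingertips stand 11 mm ahead of it and the grasp point (between the pads) lies 8 mm behind it (bot.tip_reach is the distance from the TCP to the fingertips, in mm); z points along the fingers, y is the direction in which the jaws open and shut (so a half turn about z gives the same grasp; the last joint's range is limited). The gripper opens to 85 mm and grips with 20 to 120 N. Pads are 22 mm wide; open, the fingers measure 114 mm over their backs; the gripper's body (76 mm by 85 mm) begins 54 mm behind the grasp point. The pads swing forward as they close: fully open they stand 13 mm farther back than shut.
Start: joints at [1.268, 0.707, -0.028, 1.485, 0.022, 0.951, -0.075], TCP at [148.26, -555.531, 242.268] pointing down, gripper open.
Joint ranges: [-2.71, 2.71], [-0.32, 2.16], [-1.57, 1.52], [0, 2.45], [-1.46, 4.6], [0, 2.02], [-2.83, 2.83]. Speed limits (rad/s): [1.89, 1.89, 2.57, 2.57, 3.01, 3.01, 3.01].

## Interface

Orientations are given as a unit quaternion [w, x, y, z].
In Python, from bench import monitor, eyes, finish_job, spotter, bot gives the robot as it stands. The module is installed in compiled form; this text tells all that it offers.
- The arm moves only by the shell command python3 -m jog 'ROWS' [OPENING] [FORCE]. ROWS is JSON, a list of rows, each an object of numbers: "dx", "dy", "dz": the shift along the tool's x, y, z in m; "twist": the turn about the tool's z in rad. In form: [{"dx": .., "dy": .., "dz": .., "twist": ..}, ...]. A call has 1 to 12 rows; each row shifts and turns the commanded pose from where the row before left it, along the tool's axes as they then stand; what a row does not reach is not made up. A row lasts 1/8 s, in which the tool goes at most 62.5 mm and 10.7 degrees, less where a joint would pass 70% of its speed; a pose out of reach is approached as far as the arm can. A call with a gripper value outside its range is refused whole. OPENING is the opening, from 0 (shut) to 1 (fully open), set as the call begins (- or left out, the last holds). The fingers move at their own pace and stop on an object; FORCE is the grip in N (left out, the last holds). Time passes only in rows, so rows that do not move let the fingers close. It gives the time, the measured TCP pose, the force and the opening at its end, in the units of the state.
- monitor.get_state(): the state, without advancing time (a new reading comes with each control period).
- eyes.read_camera(name): name is "scene" or "top" or "wrist"; returns (picture, depth): 420x560x3 uint8, red, green, blue; 420x560 float32, mm along the optical axis (not along the pixel's ray), 0 where there is no reading.
- eyes.camera_info(name): a dict with "fx", "fy", "cx", "cy" (pixels), "extrinsics" (4x4, takes a point from camera to world coordinates). Camera axes: x right, y up, looking along -z (the intrinsics and any distortion apply to the point x, -y, -z); pixel columns grow to the right and rows downward; lengths in mm; the calibration is good to about 2 mm. A picture is of the moment at which its call begins: read the wrist's pose just before it. camera_info takes no time and is no camera call; for the wrist camera it gives the pose at the moment of the call.
- finish_job(): hands the job in, once; it reports no verdict.
Trained networks look in the newest picture that a camera, given by its name, has taken for a name from the list of things; names that differ only in an ending like _2 or _b are one class to them, and where a whole thing is asked for, a point or a joint stands for the part that bears it (a point fixed in the world has none). Each returns a list of dicts, best first, with "conf" (0 to 1); they miss things now and then, are a little off and sometimes report something else, mostly with a low value. They report only what shows in the picture. A call takes as long as a camera call. They do not tell look-alikes from the thing itself.
- spotter.search_frame(camera, thing): "box" ([left, top, right, bottom] in pixels, round what is visible of it).
- spotter.trace(camera, thing): "region" (420x560 bool, what is visible of it) and "box" ([left, top, right, bottom] in pixels, round what is visible of it).
The state is a dict: "time_s": time; "joint_positions": joint angles; "qvel": joint speeds; "joint_torque": joint torques, N m; "ee_pos": TCP position; "tool_rot": TCP orientation; "wrist_force": force on the tool from outside, world axes, zero at the start; "torque": the same for the moment, N m; "width": finger opening in mm.
Only numpy, scipy, OpenCV 4.12 (cv2) and the standard library are available. Lean on these libraries where they do the work, as an engineer would, in place of code of your own. Each camera call takes 0.05 s, during which the arm holds its last target.

## Working session

There is one attempt and no reset: what is moved stays moved. The work goes in short steps, Python scripts to look and compute and a shell command to move; the robot and the scene stay as the last step left them, time stands still between calls to the robot, and variables do not carry over. Pictures are saved under pics/ and viewed, and the job is handed in when it is done.

```bash
mkdir -p pics; ls; cat > h.py <<'E'
import numpy as np, cv2
from bench import monitor, eyes, spotter, bot
def cap(n,fn):
    p,d=eyes.read_camera(n); cv2.imwrite('pics/'+fn,p[:,:,::-1]); np.save('pics/'+fn+'.npy',d); return p,d
def w(n,u,v,z,info=None):
    i=info or eyes.camera_info(n); E=np.array(i['extrinsics'])
    p=np.array([(u-i['cx'])/i['fx']*z,-(v-i['cy'])/i['fy']*z,-z,1]); return (E@p)[:3]
def proj(n,P,info=None):
    i=info or eyes.camera_info(n); E=np.array(i['extrinsics'])
    q=np.linalg.inv(E)@np.append(P,1); return np.array([i['cx']+i['fx']*q[0]/-q[2], i['cy']-i['fy']*q[1]/-q[2]])
E
python3 - <<'E'
from h import *
print(monitor.get_state())
for n in ['scene','top','wrist']:
    cap(n,n+'0.png'); print(n,eyes.camera_info(n))
E
```

```text
pics
{'time_s': 0.0, 'joint_positions': array([ 1.26830609,  0.70707344, -0.02761958,  1.48494404,  0.02199293,
        0.95090497, -0.07548743]), 'qvel': array([-1.03397752e-03,  1.14497085e-03,  1.22535474e-03, -6.05918929e-05,
        5.72317650e-04, -6.52536406e-04, -2.63832315e-03]), 'joint_torque': array([ 2.87670409e-04, -8.83216882e+01,  1.23463254e+00, -2.36163515e+01,
        1.68871006e-02,  6.58177858e-03,  1.60850703e-05]), 'ee_pos': array([ 148.20504623, -555.33628974,  241.85735056]), 'tool_rot': array([-5.07745349e-04,  9.91509844e-01,  1.30030635e-01, -7.88016397e-05]), 'wrist_force': array([ 0.58228518, -0.45118055,  0.70043131]), 'torque': array([-0.01695277,  0.00206087, -0.0213405 ]), 'width': 85.0807026977287}
scene {'fx': 403.0618456111953, 'fy': 403.0618456111953, 'cx': 283.58308887943485, 'cy': 210.12881795912352, 'extrinsics': array([[-8.83604056e-01, -3.02280145e-01,  3.57589969e-01,
         9.90140995e+02],
       [ 4.68234826e-01, -5.70203155e-01,  6.74999636e-01,
         7.96863402e+02],
       [-1.40059244e-04,  7.63868494e-01,  6.45371912e-01,
      
[... 334 characters left out ...]
1, -3.71477420e-03,  2.60120889e-02,
         3.99867072e+00],
       [ 2.56738576e-02,  7.26292086e-02,  9.97028511e-01,
         1.53164610e+03],
       [ 0.00000000e+00,  0.00000000e+00,  0.00000000e+00,
         1.00000000e+00]])}
wrist {'fx': 374.02755030497156, 'fy': 374.02755030497156, 'cx': 284.9305358564616, 'cy': 211.83491366646712, 'extrinsics': array([[ 2.58461188e-01,  9.18248218e-01,  3.00030039e-01,
         2.24583870e+02],
       [-9.66021343e-01,  2.45923813e-01,  7.95251060e-02,
        -5.36675458e+02],
       [-7.60744435e-04, -3.10389575e-01,  9.50609138e-01,
         3.74373918e+02],
       [ 0.00000000e+00,  0.00000000e+00,  0.00000000e+00,
         1.00000000e+00]])}
```

View pics/top0.png

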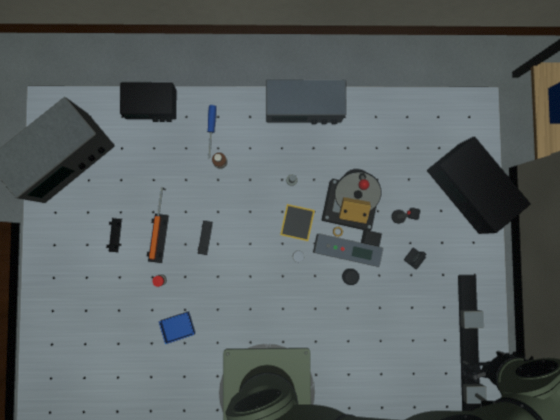

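View pics/scene0.png

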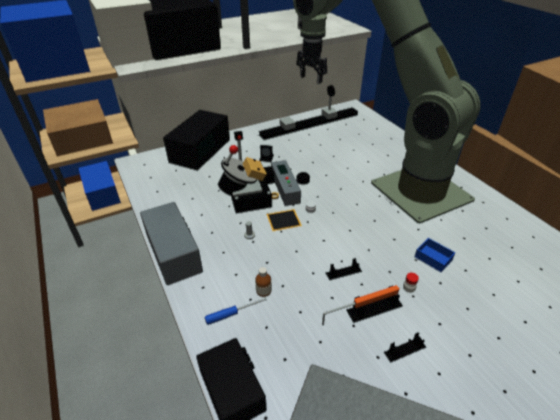

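View pics/wrist0.png

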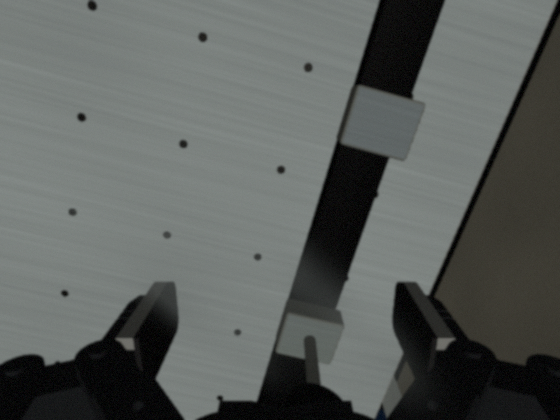

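```bash
python3 - <<'E'
import cv2,numpy as np
p=cv2.imread('pics/top0.png')
cv2.imwrite('pics/c1.png',cv2.resize(p[150:290,265:445],None,fx=4.4,fy=4.2,interpolation=cv2.INTER_CUBIC))
cv2.imwrite('pics/c2.png',cv2.resize(p[170:300,90:230],None,fx=4.5,fy=4.5,interpolation=cv2.INTER_CUBIC))
E
python3 - <<'E'
from h import *
for t in ['station','spacer_center','rod_grip','rest_seat','knob_center','post','bottle','cap','driver','tin','jar','mount','sensor_head','field']:
    try:
        print(t,[(np.round(r['box']).tolist(),round(r['conf'],2)) for r in spotter.search_frame('top',t)])
    except Exception as e: print(t,e)
E
```

```text
station [([280.0, 166.0, 426.0, 267.0], 0.73)]
spacer_center [([336.0, 172.0, 386.0, 225.0], 0.53)]
rod_grip [([148.0, 186.0, 166.0, 258.0], 0.66)]
rest_seat [([149.0, 215.0, 168.0, 263.0], 0.71), ([200.0, 219.0, 214.0, 255.0], 0.68), ([107.0, 216.0, 123.0, 253.0], 0.67)]
knob_center [([359.0, 179.0, 367.0, 191.0], 0.44), ([343.0, 267.0, 362.0, 283.0], 0.35)]
post [([285.0, 173.0, 297.0, 183.0], 0.62), ([342.0, 264.0, 360.0, 282.0], 0.32), ([337.0, 173.0, 384.0, 223.0], 0.28)]
bottle [([281.0, 169.0, 422.0, 268.0], 0.65), ([213.0, 149.0, 229.0, 166.0], 0.45)]
cap [([342.0, 265.0, 361.0, 282.0], 0.77)]
driver [([206.0, 106.0, 216.0, 159.0], 0.85), ([357.0, 179.0, 371.0, 191.0], 0.43), ([334.0, 173.0, 383.0, 224.0], 0.29)]
tin [([284.0, 172.0, 421.0, 267.0], 0.7), ([295.0, 251.0, 306.0, 261.0], 0.64)]
jar [([156.0, 272.0, 169.0, 286.0], 0.53)]
mount [([404.0, 247.0, 428.0, 269.0], 0.82), ([154.0, 275.0, 167.0, 284.0], 0.21)]
sensor_head [([282.0, 168.0, 419.0, 266.0], 0.76)]
field [([279.0, 170.0, 421.0, 264.0], 0.81), ([333.0, 222.0, 341.0, 238.0], 0.66)]
```

View pics/c1.png

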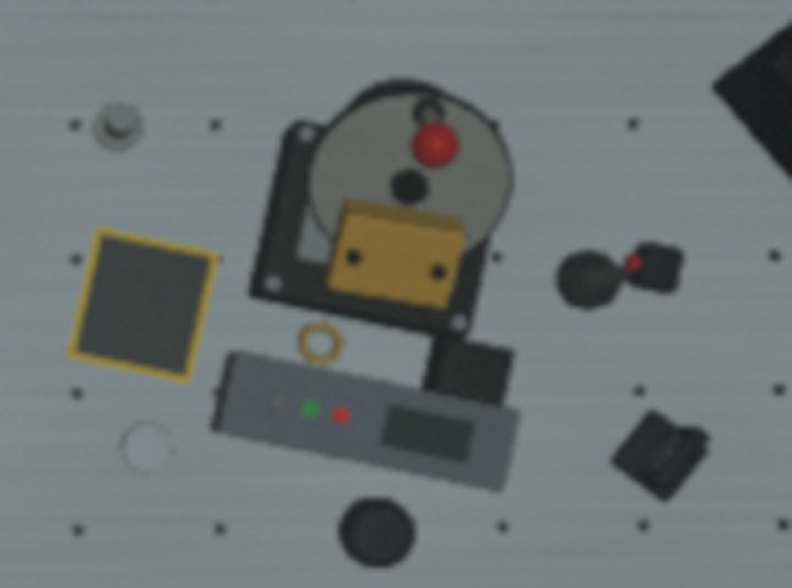

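View pics/c2.png

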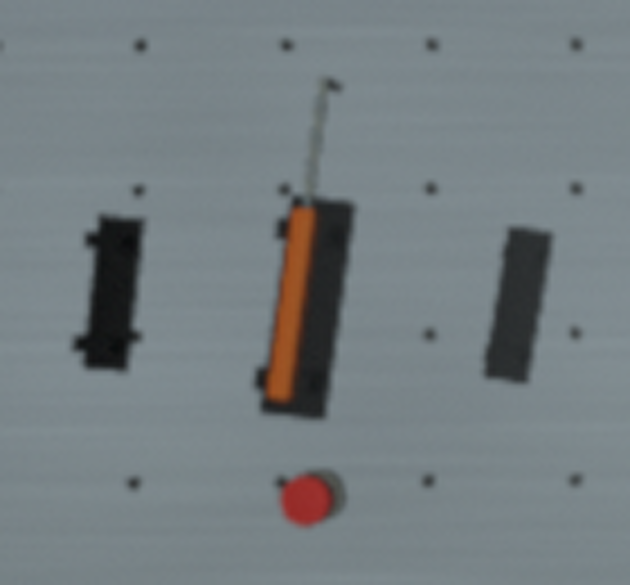

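```bash
cat > fit.py <<'E'
from h import *
from scipy.optimize import least_squares
I=eyes.camera_info('top')
def c1(U,V): return np.array([(U+.5)/4.4-.5+265,(V+.5)/4.2-.5+150])
def c2(U,V): return np.array([(U+.5)/4.5-.5+90,(V+.5)/4.5-.5+170])
def ray(p,z):
    a=w('top',p[0],p[1],1000,I); o=np.array(I['extrinsics'])[:3,3]; return o+(a-o)*(z-o[2])/(a[2]-o[2])
obs=[(c1(98,228),(-36,190,0)),(c1(218,252),(-36,100,0)),(c1(190,382),(-136,100,0)),(c1(70,356),(-136,190,0)),
(c1(234,352),(-107,80,60)),(c1(211,431),(-167,80,60)),(c1(500,491),(-167,-120,60)),(c1(520,410),(-107,-120,60)),
(c1(250,296),(-65,75,60)),(c1(436,146),(42.6,0,209.5))]
def f(x):
    c,s=np.cos(x[2]),np.sin(x[2]); r=[]
    for p,l in obs:
        q=ray(p,l[2]); r+=[x[0]+c*l[0]-s*l[1]-q[0],x[1]+s*l[0]+c*l[1]-q[1]]
    return np.array(r)
s=least_squares(f,[500,-150,0],loss='soft_l1',f_scale=3)
print('station',s.x); print(np.round(s.fun.reshape(-1,2) if len(s.fun)==2*len(obs) else f(s.x).reshape(-1,2),1))
print('ring',ray(c1(321,343),6))
x=s.x;c,sn=np.cos(x[2]),np.sin(x[2])
R=np.array([[c,-sn],[sn,c]])
print('ring in station',R.T@(ray(c1(321,343),6)[:2]-x[:2]))
# rest base corners z=6 and handle at z=64 top
b=[ray(c2(*q),6) for q in [(293,199),(354,204),(325,417),(262,410)]]
print('base',np.mean(b,0),[np.round(v) for v in b])
h=[ray(c2(*q),64) for q in [(291,206),(316,208),(293,402),(266,401)]]
print('handle',np.mean(h,0),[np.round(v) for v in h])
d=(h[0]+h[1]-h[2]-h[3]);print(np.arctan2(d[1],d[0]))
d=(b[0]+b[1]-b[2]-b[3]);print(np.arctan2(d[1],d[0]))
print('elbow',ray(c2(326,82),56))
print('jar',ray(c2(306,500),50))
D=np.load('pics/top0.png.npy')
for q in [c2(291,300),c2(326,300),c1(470,430)]:
    u,v=q; print(w('top',u,v,D[int(round(v)),int(round(u))],I))
E
python3 fit.py
```

```text
station [ 5.67709955e+02 -2.57191621e+02 -2.23064874e-01]
[[ 1.6  2.6]
 [-0.   0. ]
 [-1.1  1.2]
 [-0.9  4.2]
 [ 1.7  0.2]
 [-0.9 -2.8]
 [-1.4 -1.5]
 [-0.2  0.1]
 [ 1.6 -2.5]
 [-0.1 -0.5]]
ring [ 486.59587131 -223.29430877    6.        ]
ring in station [-86.60315258  15.11344795]
base [469.19358543 330.82806679   6.        ] [array([543., 342.,   6.]), array([540., 301.,   6.]), array([394., 319.,   6.]), array([399., 362.,   6.])]
handle [470.82715082 329.5562771   64.        ] [array([535., 331.,  64.]), array([534., 314.,  64.]), array([407., 328.,  64.]), array([407., 345.,  64.])]
-0.11008440449307749
-0.128484660288854
elbow [618.38023344 310.3426265   56.        ]
jar [341.79633657 321.57566452  50.        ]
[473.39921545 329.77703057  64.74355193]
[473.98247522 318.9392122    6.43134882]
[ 423.1451501  -314.92153353   65.45513684]
```

```bash
cat > plan.py <<'E'
import sys,json,numpy as np
from bench import monitor
# usage: plan.py x y z twist_total n  -> rows from measured pose (x,y,z mm world)
from scipy.spatial.transform import Rotation as Ro
def pose():
    s=monitor.get_state(); q=s['tool_rot']; R=Ro.from_quat([q[1],q[2],q[3],q[0]]).as_matrix(); return s,R
if __name__=='__main__':
    s,R=pose(); x,y,z,tw=map(float,sys.argv[1:5]); n=int(sys.argv[5])
    d=(np.array([x,y,z])-s['ee_pos'])/1000/n
    th=np.arctan2(R[1,0],R[0,0]); print('t',round(s['time_s'],2),'pos',s['ee_pos'].round(1),'yaw',round(th,3),'R z',R[:,2].round(3),'target yaw',th-tw)
    for i in range(n):
        a=R.T@d; R=R@Ro.from_rotvec([0,0,tw/n]).as_matrix()
        print('{"dx":%.3f,"dy":%.3f,"dz":%.3f,"twist":%.3f},'%(*a,tw/n) if tw else '{"dx":%.4f,"dy":%.4f,"dz":%.4f}'%tuple(a))
        if not tw: break
E
python3 plan.py 450 -50 220 -2.16 12
```

```text
t 0.85 pos [ 148.2 -555.5  242.3] yaw 0.261 R z [-0.  0. -1.] target yaw 2.4207428639911526
{"dx":0.035,"dy":-0.034,"dz":0.002,"twist":-0.180},
{"dx":0.041,"dy":-0.027,"dz":0.002,"twist":-0.180},
{"dx":0.045,"dy":-0.020,"dz":0.002,"twist":-0.180},
{"dx":0.048,"dy":-0.011,"dz":0.002,"twist":-0.180},
{"dx":0.049,"dy":-0.003,"dz":0.002,"twist":-0.180},
{"dx":0.049,"dy":0.006,"dz":0.002,"twist":-0.180},
{"dx":0.047,"dy":0.015,"dz":0.002,"twist":-0.180},
{"dx":0.043,"dy":0.023,"dz":0.002,"twist":-0.180},
{"dx":0.039,"dy":0.030,"dz":0.002,"twist":-0.180},
{"dx":0.032,"dy":0.037,"dz":0.002,"twist":-0.180},
{"dx":0.025,"dy":0.042,"dz":0.002,"twist":-0.180},
{"dx":0.017,"dy":0.046,"dz":0.002,"twist":-0.180},
```

```bash
python3 -m jog '[{"dx":0.035,"dy":-0.034,"dz":0.002,"twist":-0.18},{"dx":0.041,"dy":-0.027,"dz":0.002,"twist":-0.18},{"dx":0.045,"dy":-0.020,"dz":0.002,"twist":-0.18},{"dx":0.048,"dy":-0.011,"dz":0.002,"twist":-0.18},{"dx":0.049,"dy":-0.003,"dz":0.002,"twist":-0.18},{"dx":0.049,"dy":0.006,"dz":0.002,"twist":-0.18},{"dx":0.047,"dy":0.015,"dz":0.002,"twist":-0.18},{"dx":0.043,"dy":0.023,"dz":0.002,"twist":-0.18},{"dx":0.039,"dy":0.030,"dz":0.002,"twist":-0.18},{"dx":0.032,"dy":0.037,"dz":0.002,"twist":-0.18},{"dx":0.025,"dy":0.042,"dz":0.002,"twist":-0.18},{"dx":0.017,"dy":0.046,"dz":0.002,"twist":-0.18}]'
python3 plan.py 465 315 190 -0.60 12
```

```text
time_s: 2.35
ee_pos: [451.3, -48.7, 218.4]
tool_rot: [0.0, 0.35, 0.937, 0.0]
wrist_force: [-0.1, -1.4, 0.8]
width: 85.2
t 2.35 pos [451.3 -48.7 218.4] yaw 2.426 R z [ 0. -0. -1.] target yaw 3.0264103515092127
{"dx":0.019,"dy":0.024,"dz":0.002,"twist":-0.050},
{"dx":0.018,"dy":0.025,"dz":0.002,"twist":-0.050},
{"dx":0.017,"dy":0.025,"dz":0.002,"twist":-0.050},
{"dx":0.015,"dy":0.026,"dz":0.002,"twist":-0.050},
{"dx":0.014,"dy":0.027,"dz":0.002,"twist":-0.050},
{"dx":0.013,"dy":0.028,"dz":0.002,"twist":-0.050},
{"dx":0.011,"dy":0.028,"dz":0.002,"twist":-0.050},
{"dx":0.010,"dy":0.029,"dz":0.002,"twist":-0.050},
{"dx":0.008,"dy":0.029,"dz":0.002,"twist":-0.050},
{"dx":0.007,"dy":0.030,"dz":0.002,"twist":-0.050},
{"dx":0.005,"dy":0.030,"dz":0.002,"twist":-0.050},
{"dx":0.004,"dy":0.030,"dz":0.002,"twist":-0.050},
```

```bash
python3 -m jog '[{"dx":0.018,"dy":0.026,"dz":0.002,"twist":-0.05},{"dx":0.017,"dy":0.027,"dz":0.002,"twist":-0.05},{"dx":0.015,"dy":0.027,"dz":0.002,"twist":-0.05},{"dx":0.014,"dy":0.028,"dz":0.002,"twist":-0.05},{"dx":0.013,"dy":0.029,"dz":0.002,"twist":-0.05},{"dx":0.012,"dy":0.029,"dz":0.002,"twist":-0.05},{"dx":0.010,"dy":0.030,"dz":0.002,"twist":-0.05},{"dx":0.009,"dy":0.030,"dz":0.002,"twist":-0.05},{"dx":0.007,"dy":0.031,"dz":0.002,"twist":-0.05},{"dx":0.006,"dy":0.031,"dz":0.002,"twist":-0.05},{"dx":0.004,"dy":0.031,"dz":0.002,"twist":-0.05},{"dx":0.003,"dy":0.031,"dz":0.002,"twist":-0.05}]'
python3 - <<'E'
from h import *
p,d=cap('wrist','w1.png'); i=eyes.camera_info('wrist')
import pickle; pickle.dump(i,open('pics/w1.pkl','wb')); print(monitor.get_state()['ee_pos'])
E
```

```text
time_s: 3.85
ee_pos: [486.7, 326.7, 194.3]
tool_rot: [0.0, 0.06, 0.998, 0.0]
wrist_force: [-0.6, 0.3, -0.5]
width: 85.1
[485.79067289 330.6482267  194.04809921]
```

View pics/w1.png

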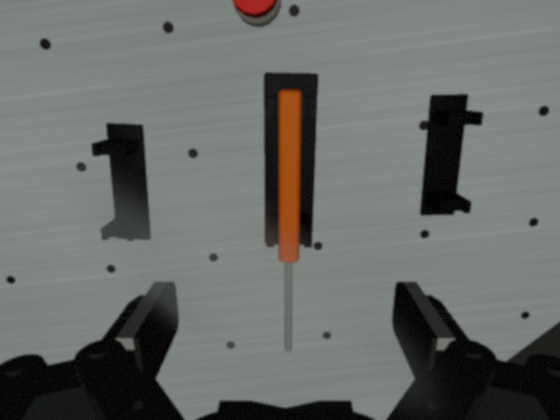

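```bash
cat > wr.py <<'E'
from h import *; import pickle
def ray(p,z,I):
    a=w('',p[0],p[1],1000,I); o=np.array(I['extrinsics'])[:3,3]; return o+(a-o)*(z-o[2])/(a[2]-o[2])
E
python3 - <<'E'
from wr import *
I=pickle.load(open('pics/w1.pkl','rb'))
P=cv2.imread('pics/w1.png').astype(int)
m=((P[:,:,2]>150)&(P[:,:,0]<60)).astype(np.uint8); m[:60]=0
ys,xs=np.nonzero(m); print(ys.min(),ys.max())
for v in (100,150,200,250):
    r=np.nonzero(m[v])[0]; print(v,r.min(),r.max())
q=[ray(p,64,I) for p in [(279,90.5),(302,90.5),(299.5,262),(279,262)]]
print([x.round(1) for x in q],np.mean(q,0))
d=q[2]+q[3]-q[0]-q[1]; print(np.arctan2(d[1],d[0]),np.linalg.norm(d)/2)
print('elbow',ray((288.5,348),56,I))
b=[ray(p,6,I) for p in [(265,75),(318,75),(312,246),(265,246)]]; print('base',np.mean(b,0),[x.round(0) for x in b])
D=np.load('pics/w1.png.npy'); print(D[150,290], w('',290,150,D[150,290],I), w('',290,240,D[240,290],I))
E
```

```text
93 259
100 282 297
150 282 297
200 282 296
250 283 294
[array([406. , 334.3,  64. ]), array([407.7, 349.5,  64. ]), array([532.7, 335.2,  64. ]), array([530.9, 319.5,  64. ])] [469.35708687 334.61289641  64.        ]
-0.11612706614840733 125.81633549936178
elbow [616.53865626 317.46731706  56.        ]
base [469.22662206 335.53387715   6.        ] [array([393., 324.,   6.]), array([398., 366.,   6.]), array([546., 348.,   6.]), array([541., 304.,   6.])]
261.58292 [446.1822808  337.26345067  64.34543687] [513.39827029 329.90894725  64.82479344]
```

```bash
python3 plan.py 490.4 327.7 45 0 1; python3 plan.py 490.4 327.7 45 0.001 1
```

```text
t 3.9 pos [485.8 330.6 194. ] yaw 3.028 R z [-0.001  0.003 -1.   ] target yaw 3.027848754532789
{"dx":-0.0051,"dy":-0.0028,"dz":0.1490}
t 3.9 pos [485.8 330.6 194. ] yaw 3.028 R z [-0.001  0.003 -1.   ] target yaw 3.026848754532789
{"dx":-0.005,"dy":-0.003,"dz":0.149,"twist":0.001},
```

```bash
python3 -m jog '[{"dx":-0.005,"dy":-0.003,"dz":0.03},{"dz":0.03},{"dz":0.03},{"dz":0.02},{"dz":0.0}]'; python3 plan.py 490.4 327.7 45 0 1
```

```text
t 3.9 pos [485.8 330.6 194. ] yaw 3.028 R z [-0.001  0.003 -1.   ] target yaw 3.027848754532789
{"dx":-0.0051,"dy":-0.0028,"dz":0.1490}$[0]: bad value
```

```bash
python3 -m jog '[{"dx":-0.005,"dy":-0.003,"dz":0.03,"twist":0},{"dx":0,"dy":0,"dz":0.03,"twist":0},{"dx":0,"dy":0,"dz":0.03,"twist":0},{"dx":0,"dy":0,"dz":0.02,"twist":0},{"dx":0,"dy":0,"dz":0,"twist":0}]'; python3 plan.py 490.4 327.7 45 0 1
```

```text
time_s: 4.53
ee_pos: [490.8, 321.8, 83.4]
tool_rot: [-0.001, 0.06, 0.998, -0.001]
wrist_force: [0.5, 0.1, 1.1]
width: 85.1
t 4.53 pos [490.8 321.8  83.4] yaw 3.021 R z [-0.002 -0.001 -1.   ] target yaw 3.020788834173596
{"dx":0.0010,"dy":0.0058,"dz":0.0384}
```

```bash
python3 -m jog '[{"dx":0.001,"dy":0.006,"dz":0,"twist":0},{"dx":0,"dy":0,"dz":0,"twist":0},{"dx":0,"dy":0,"dz":0,"twist":0}]'; python3 - <<'E'
from wr import *
I=eyes.camera_info('wrist'); a=monitor.get_state()['ee_pos']
p,d=cap('wrist','w2.png'); print(a,monitor.get_state()['ee_pos'])
pickle.dump(I,open('pics/w2.pkl','wb'))
P=p.astype(int)
m=((P[:,:,0]>130)&(P[:,:,2]<60)).astype(np.uint8)
ys,xs=np.nonzero(m); print(ys.min(),ys.max())
for v in range(ys.min(),ys.max(),30):
    r=np.nonzero(m[v])[0]
    if len(r): print(v,r.min(),r.max(),ray(((r.min()+r.max())/2,v),64,I))
E
```

```text
time_s: 4.9
ee_pos: [491.1, 328.4, 84.9]
tool_rot: [0.0, 0.06, 0.998, 0.0]
wrist_force: [-0.5, -0.3, -0.1]
width: 85.4
[491.08319335 328.36910036  84.85823356] [491.06961116 328.27957341  84.72594623]
81 350
81 274 287 [408.23509364 334.93216207  64.        ]
111 271 302 [419.65337457 335.90570716  64.        ]
141 271 302 [431.34135367 334.5096596   64.        ]
171 271 301 [443.5937722  332.83667837  64.        ]
201 272 300 [456.50561205 331.28902995  64.        ]
231 272 300 [470.10313077 329.65919419  64.        ]
261 273 299 [484.4424373  327.94044572  64.        ]
291 273 298 [499.55817599 325.89560463  64.        ]
321 274 298 [515.60322495 324.20542854  64.        ]
```

View pics/w2.png

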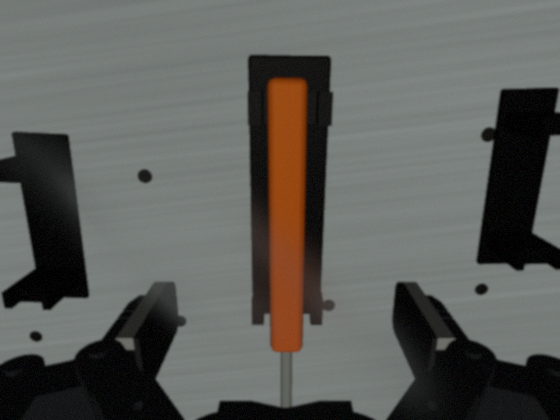

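```bash
python3 -m jog '[{"dx":0,"dy":-0.001,"dz":0.02,"twist":0},{"dx":0,"dy":0,"dz":0.02,"twist":0},{"dx":0,"dy":0,"dz":0,"twist":0}]' ; python3 -m jog '[{"dx":0,"dy":0,"dz":0,"twist":0},{"dx":0,"dy":0,"dz":0,"twist":0},{"dx":0,"dy":0,"dz":0,"twist":0},{"dx":0,"dy":0,"dz":0,"twist":0}]' 0 80;  python3 plan.py 490.4 327.7 45 0 1
```

```text
time_s: 5.32
ee_pos: [490.3, 326.9, 43.1]
tool_rot: [-0.001, 0.06, 0.998, -0.001]
wrist_force: [0.4, -0.3, 0.2]
width: 85.5
time_s: 5.82
ee_pos: [490.9, 327.3, 44.7]
tool_rot: [0.0, 0.06, 0.998, 0.0]
wrist_force: [-2.5, -2.3, 12.0]
width: 14.9
t 5.83 pos [490.9 327.3  44.7] yaw 3.021 R z [ 0.  0. -1.] target yaw 3.0207086702827874
{"dx":0.0006,"dy":0.0003,"dz":-0.0003}
```

```bash
cat >> fit.py <<'E'
def st(p): return R.T@(np.array(p)[:2]-x[:2])
print('--'); print('tin',st(ray(c1(148,447),30)),'post',ray(c1(118,122),55),st(ray(c1(118,122),55)),'bottle',ray((220,159),90),'cap',st(ray(c1(376,530),30)))
E
python3 fit.py | sed -n '/--/,$p'; python3 plan.py 490 327 165 0 1
```

```text
--
tin [-187.45189883  120.10471431] post [645.28754081 -78.2641739   55.        ] [ 36.07326753 191.65602621] bottle [699.69317052 134.24160463  90.        ] cap [-211.9650637   -46.75958203]
t 5.83 pos [490.9 327.3  44.7] yaw 3.021 R z [ 0.  0. -1.] target yaw 3.0207086702827874
{"dx":0.0008,"dy":-0.0004,"dz":-0.1203}
```

```bash
python3 -m jog '[{"dx":0,"dy":0,"dz":-0.015,"twist":0},{"dx":0,"dy":0,"dz":-0.025,"twist":0},{"dx":0,"dy":0,"dz":-0.03,"twist":0},{"dx":0,"dy":0,"dz":-0.03,"twist":0},{"dx":0,"dy":0,"dz":-0.02,"twist":0}]'; python3 plan.py 515 -97 165 1.674 15
```

```text
time_s: 6.45
ee_pos: [490.9, 327.4, 166.6]
tool_rot: [0.0, 0.06, 0.998, 0.001]
wrist_force: [-0.4, -0.4, -1.7]
width: 15.0
t 6.45 pos [490.9 327.4 166.6] yaw 3.021 R z [ 0.001  0.001 -1.   ] target yaw 1.346904599463223
{"dx":-0.005,"dy":-0.028,"dz":0.000,"twist":0.112},
{"dx":-0.008,"dy":-0.027,"dz":0.000,"twist":0.112},
{"dx":-0.011,"dy":-0.026,"dz":0.000,"twist":0.112},
{"dx":-0.014,"dy":-0.025,"dz":0.000,"twist":0.112},
{"dx":-0.017,"dy":-0.023,"dz":0.000,"twist":0.112},
{"dx":-0.019,"dy":-0.021,"dz":0.000,"twist":0.112},
{"dx":-0.021,"dy":-0.019,"dz":0.000,"twist":0.112},
{"dx":-0.023,"dy":-0.016,"dz":0.000,"twist":0.112},
{"dx":-0.025,"dy":-0.014,"dz":0.000,"twist":0.112},
{"dx":-0.026,"dy":-0.011,"dz":0.000,"twist":0.112},
{"dx":-0.027,"dy":-0.008,"dz":0.000,"twist":0.112},
{"dx":-0.028,"dy":-0.005,"dz":0.000,"twist":0.112},
{"dx":-0.028,"dy":-0.002,"dz":0.000,"twist":0.112},
{"dx":-0.028,"dy":0.002,"dz":0.000,"twist":0.112},
{"dx":-0.028,"dy":0.005,"dz":0.000,"twist":0.112},
```

```bash
python3 -m jog '[{"dx":-0.005,"dy":-0.028,"dz":0,"twist":0.112},{"dx":-0.008,"dy":-0.027,"dz":0,"twist":0.112},{"dx":-0.011,"dy":-0.026,"dz":0,"twist":0.112},{"dx":-0.014,"dy":-0.025,"dz":0,"twist":0.112},{"dx":-0.017,"dy":-0.023,"dz":0,"twist":0.112},{"dx":-0.019,"dy":-0.021,"dz":0,"twist":0.112},{"dx":-0.021,"dy":-0.019,"dz":0,"twist":0.112},{"dx":-0.023,"dy":-0.016,"dz":0,"twist":0.112},{"dx":-0.025,"dy":-0.014,"dz":0,"twist":0.112},{"dx":-0.026,"dy":-0.011,"dz":0,"twist":0.112},{"dx":-0.027,"dy":-0.008,"dz":0,"twist":0.112}]';python3 plan.py 515 -97 150 0.442 5
```

```text
time_s: 7.82
ee_pos: [507.0, 15.1, 165.1]
tool_rot: [0.0, 0.627, 0.779, 0.0]
wrist_force: [0.6, 0.5, -1.2]
width: 14.6
t 7.83 pos [507.   15.1 165.1] yaw 1.785 R z [ 0.001  0.    -1.   ] target yaw 1.3433904352207116
{"dx":-0.022,"dy":-0.003,"dz":0.003,"twist":0.088},
{"dx":-0.022,"dy":-0.001,"dz":0.003,"twist":0.088},
{"dx":-0.022,"dy":0.001,"dz":0.003,"twist":0.088},
{"dx":-0.022,"dy":0.003,"dz":0.003,"twist":0.088},
{"dx":-0.022,"dy":0.005,"dz":0.003,"twist":0.088},
```

```bash
python3 -m jog '[{"dx":-0.022,"dy":-0.003,"dz":0.005,"twist":0.088},{"dx":-0.022,"dy":-0.001,"dz":0.005,"twist":0.088},{"dx":-0.022,"dy":0.001,"dz":0.005,"twist":0.088},{"dx":-0.022,"dy":0.003,"dz":0.005,"twist":0.087},{"dx":-0.022,"dy":0.005,"dz":0.005,"twist":0.087},{"dx":0,"dy":0,"dz":0.02,"twist":0},{"dx":0,"dy":0,"dz":0,"twist":0},{"dx":0,"dy":0,"dz":0,"twist":0}]';python3 plan.py 515.2 -97.5 120 0 1
python3 - <<'E'
from h import *
p,d=cap('top','t2.png')
cv2.imwrite('pics/t2c.png',cv2.resize(p[150:290,265:445,::-1],None,fx=4.4,fy=4.2,interpolation=cv2.INTER_CUBIC))
p,d=cap('scene','s2.png')
cv2.imwrite('pics/s2c.png',cv2.resize(p[130:240,200:340,::-1],None,fx=5,fy=5,interpolation=cv2.INTER_CUBIC))
E
```

```text
time_s: 8.82
ee_pos: [516.8, -94.8, 119.7]
tool_rot: [0.0, 0.781, 0.625, 0.0]
wrist_force: [-0.2, 0.6, -0.6]
width: 15.0
t 8.82 pos [516.8 -94.8 119.7] yaw 1.35 R z [ 0.  0. -1.] target yaw 1.3501737999096177
{"dx":-0.0030,"dy":-0.0010,"dz":-0.0003}
```

View pics/t2c.png

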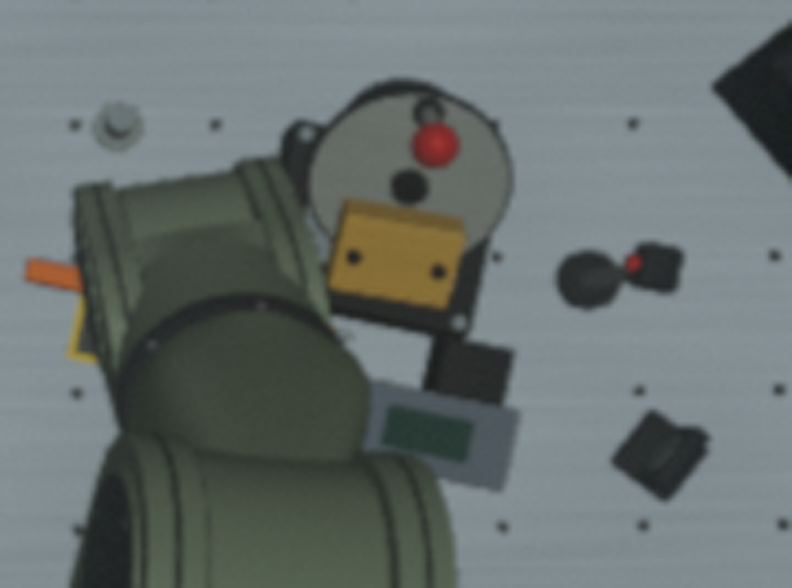

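View pics/s2c.png

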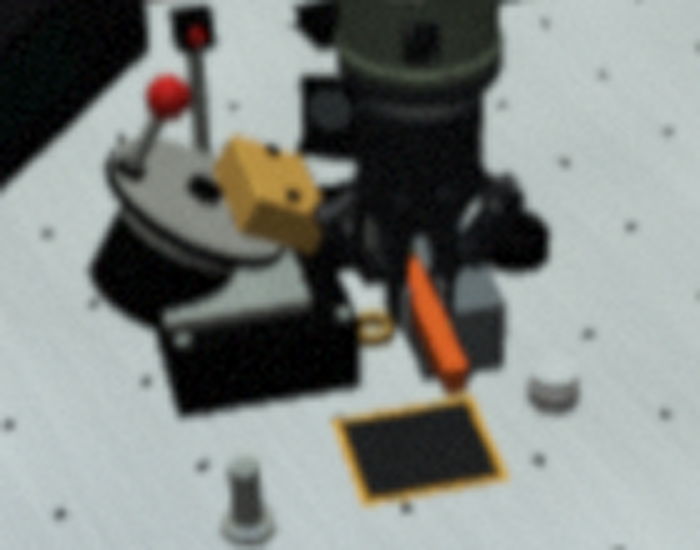

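```bash
cat >> fit.py <<'E'
print('==');
print('elbow',ray(c1(350,336),128))
Is=eyes.camera_info('scene')
def rs(p,z):
    a=w('scene',p[0],p[1],1000,Is); o=np.array(Is['extrinsics'])[:3,3]; return o+(a-o)*(z-o[2])/(a[2]-o[2])
def s2(U,V): return ((U+.5)/5-.5+200,(V+.5)/5-.5+130)
print('ring scene',rs(s2(374,327),9),'knob',rs(s2(169,97),209.5),'field',[rs(s2(*q),0).round(1) for q in [(336,420),(473,396),(508,477),(366,504)]])
def W(a,b): return x[:2]+R@np.array([a,b])
print('expect knob',W(42.6,0),'field',[W(*q).round(1) for q in [(-36,100),(-136,100),(-136,190),(-36,190)]])
E
python3 fit.py | sed -n '/==/,$p'
python3 - <<'E'
import cv2
p=cv2.imread('pics/s2.png')
cv2.imwrite('pics/s2d.png',cv2.resize(p[175:225,255:315],None,fx=12,fy=12,interpolation=cv2.INTER_CUBIC))
E
```

```text
==
elbow [ 488.78118586 -224.11409326  128.        ]
ring scene [ 488.98947611 -219.03281281    9.        ] knob [ 610.24806143 -264.50008386  209.5       ] field [array([ 553.3, -149.9,    0. ]), array([ 458.5, -128.4,    0. ]), array([478.5, -44.9,   0. ]), array([572.9, -65.5,   0. ])]
expect knob [ 609.25449838 -266.61557547] field [array([ 554.7, -151.7]), array([ 457.2, -129.6]), array([477.1, -41.8]), array([574.6, -63.9])]
```

View pics/s2d.png

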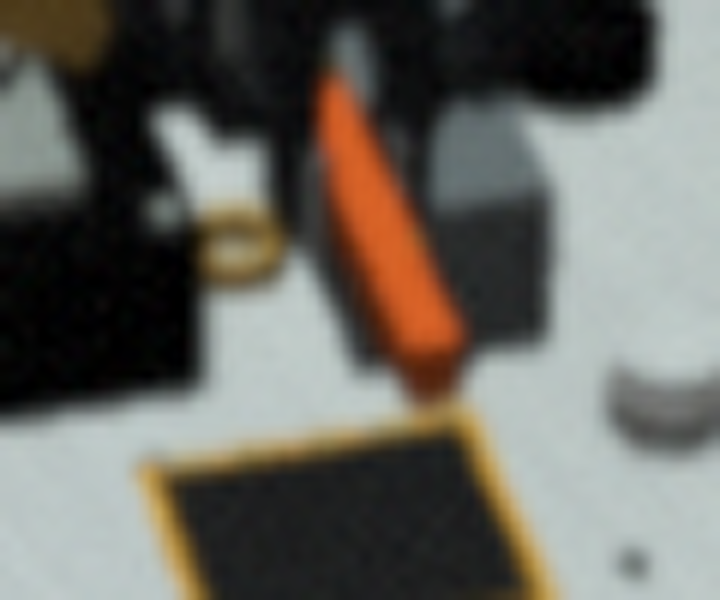

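```bash
python3 -m jog '[{"dx":-0.002,"dy":-0.0014,"dz":0.02,"twist":0},{"dx":0,"dy":0,"dz":0.02,"twist":0},{"dx":0,"dy":0,"dz":0.02,"twist":0},{"dx":0,"dy":0,"dz":0,"twist":0},{"dx":0,"dy":0,"dz":0,"twist":0}]';python3 plan.py 515 -98.2 45 0 1
python3 - <<'E'
from h import *
p,d=cap('scene','s3.png')
cv2.imwrite('pics/s3d.png',cv2.resize(p[175:225,255:315,::-1],None,fx=12,fy=12,interpolation=cv2.INTER_CUBIC))
p,d=cap('top','t3.png')
cv2.imwrite('pics/t3d.png',cv2.resize(p[215:250,310:370,::-1],None,fx=12,fy=12,interpolation=cv2.INTER_CUBIC))
E
```

```text
time_s: 9.55
ee_pos: [515.2, -96.4, 60.2]
tool_rot: [0.0, 0.78, 0.625, 0.0]
wrist_force: [-0.4, -0.8, -1.4]
width: 14.9
t 9.55 pos [515.2 -96.4  60.2] yaw 1.351 R z [ 0.001 -0.    -1.   ] target yaw 1.3507637959907304
{"dx":-0.0018,"dy":0.0002,"dz":0.0152}
```

View pics/s3d.png

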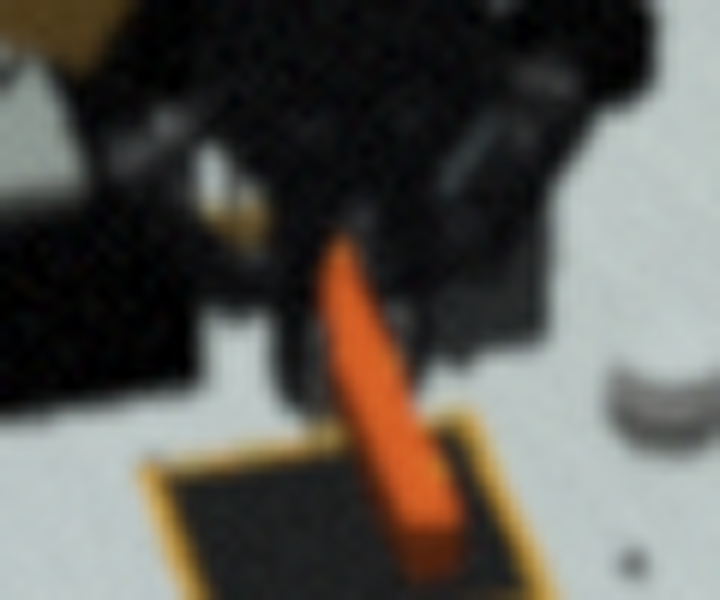

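View pics/t3d.png

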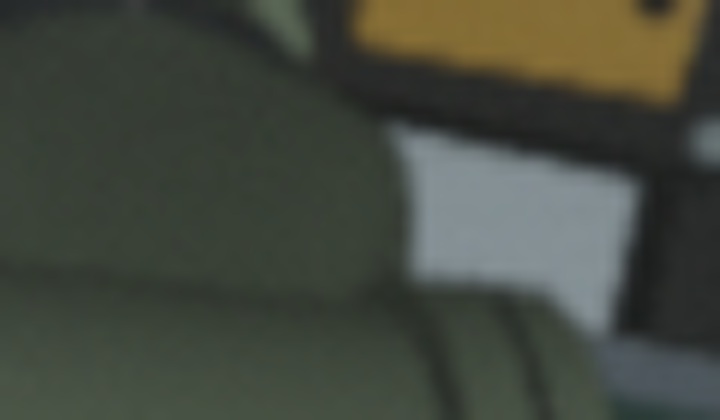

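```bash
python3 -m jog '[{"dx":0,"dy":0,"dz":0.005,"twist":0},{"dx":0,"dy":0,"dz":0.005,"twist":0},{"dx":0,"dy":0,"dz":0.005,"twist":0},{"dx":0,"dy":0,"dz":0,"twist":0}]'; python3 plan.py 515 -96.4 45 0 1
```

```text
time_s: 10.15
ee_pos: [514.6, -96.3, 43.9]
tool_rot: [-0.0, 0.78, 0.625, -0.0]
wrist_force: [0.2, -0.2, 0.0]
width: 15.0
t 10.15 pos [514.6 -96.3  43.9] yaw 1.351 R z [-0.001  0.    -1.   ] target yaw 1.3509070652729016
{"dx":-0.0000,"dy":0.0004,"dz":-0.0011}
```

```bash
python3 -m jog '[{"dx":0.006,"dy":0,"dz":0,"twist":0},{"dx":0.011,"dy":0,"dz":0,"twist":0},{"dx":0.012,"dy":0,"dz":0,"twist":0},{"dx":0.012,"dy":0,"dz":0,"twist":0},{"dx":0.012,"dy":0,"dz":0,"twist":0},{"dx":0.012,"dy":0,"dz":0,"twist":0},{"dx":0.012,"dy":0,"dz":0,"twist":0},{"dx":0.012,"dy":0,"dz":0,"twist":0},{"dx":0.012,"dy":0,"dz":0,"twist":0},{"dx":0.012,"dy":0,"dz":0,"twist":0},{"dx":0.011,"dy":0,"dz":0,"twist":0},{"dx":0.006,"dy":0,"dz":0,"twist":0}]'; 
python3 - <<'E'
from h import *
print(monitor.get_state()['ee_pos'])
p,d=cap('scene','s4.png')
cv2.imwrite('pics/s4d.png',cv2.resize(p[165:245,235:335,::-1],None,fx=7,fy=7,interpolation=cv2.INTER_CUBIC))
E
```

```text
time_s: 11.65
ee_pos: [543.3, 31.3, 44.3]
tool_rot: [-0.0, 0.78, 0.625, 0.0]
wrist_force: [1.1, -0.9, -1.3]
width: 14.5
[543.28504281  31.32739644  44.29979819]
```

View pics/s4d.png

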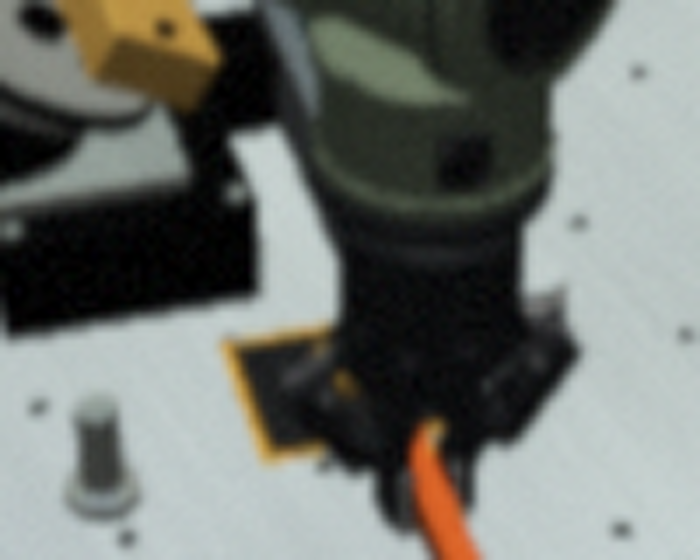

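```bash
python3 -m jog '[{"dx":-0.004,"dy":0,"dz":0,"twist":0},{"dx":0,"dy":0,"dz":-0.01,"twist":0},{"dx":0,"dy":0,"dz":-0.02,"twist":0},{"dx":0,"dy":0,"dz":-0.03,"twist":0},{"dx":0,"dy":0,"dz":-0.04,"twist":0},{"dx":0,"dy":0,"dz":-0.02,"twist":0}]'; 
python3 - <<'E'
from h import *
print(monitor.get_state()['ee_pos'])
p,d=cap('scene','s5.png')
cv2.imwrite('pics/s5d.png',cv2.resize(p[165:245,235:335,::-1],None,fx=7,fy=7,interpolation=cv2.INTER_CUBIC))
E
python3 plan.py 491 327 166 -1.674 14
```

```text
time_s: 12.45
ee_pos: [542.6, 26.2, 166.9]
tool_rot: [0.001, 0.781, 0.625, 0.001]
wrist_force: [0.4, 0.3, -2.4]
width: 14.9
[542.64683448  26.19610769 166.88278328]
t 12.5 pos [543.2  26.2 168.5] yaw 1.35 R z [ 0.004  0.    -1.   ] target yaw 3.0240263530930624
{"dx":0.020,"dy":-0.008,"dz":0.000,"twist":-0.120},
{"dx":0.021,"dy":-0.006,"dz":0.000,"twist":-0.120},
{"dx":0.022,"dy":-0.003,"dz":0.000,"twist":-0.120},
{"dx":0.022,"dy":-0.001,"dz":0.000,"twist":-0.120},
{"dx":0.022,"dy":0.002,"dz":0.000,"twist":-0.120},
{"dx":0.021,"dy":0.004,"dz":0.000,"twist":-0.120},
{"dx":0.021,"dy":0.007,"dz":0.000,"twist":-0.120},
{"dx":0.020,"dy":0.009,"dz":0.000,"twist":-0.120},
{"dx":0.018,"dy":0.012,"dz":0.000,"twist":-0.120},
{"dx":0.017,"dy":0.014,"dz":0.000,"twist":-0.120},
{"dx":0.015,"dy":0.016,"dz":0.000,"twist":-0.120},
{"dx":0.013,"dy":0.017,"dz":0.000,"twist":-0.120},
{"dx":0.011,"dy":0.019,"dz":0.000,"twist":-0.120},
{"dx":0.009,"dy":0.020,"dz":0.000,"twist":-0.120},
```

View pics/s5d.png

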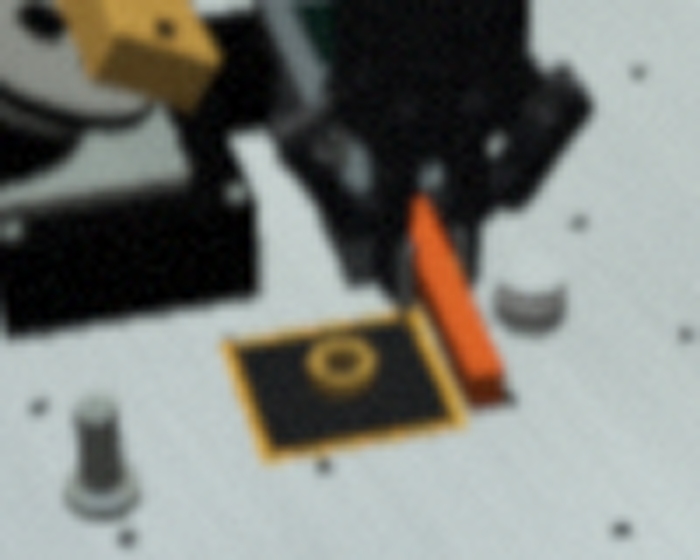

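```bash
python3 -m jog '[{"dx":0.020,"dy":-0.008,"dz":0,"twist":-0.12},{"dx":0.021,"dy":-0.006,"dz":0,"twist":-0.12},{"dx":0.022,"dy":-0.003,"dz":0,"twist":-0.12},{"dx":0.022,"dy":-0.001,"dz":0,"twist":-0.12},{"dx":0.022,"dy":0.002,"dz":0,"twist":-0.12},{"dx":0.021,"dy":0.004,"dz":0,"twist":-0.12},{"dx":0.021,"dy":0.007,"dz":0,"twist":-0.12},{"dx":0.020,"dy":0.009,"dz":0,"twist":-0.12},{"dx":0.018,"dy":0.012,"dz":0,"twist":-0.12},{"dx":0.017,"dy":0.014,"dz":0,"twist":-0.12},{"dx":0.015,"dy":0.016,"dz":0,"twist":-0.12},{"dx":0.013,"dy":0.017,"dz":0,"twist":-0.12}]';python3 plan.py 491 327.3 120 -0.23 3
python3 - <<'E'
from h import *
p,d=cap('top','t5.png')
cv2.imwrite('pics/t5c.png',cv2.resize(p[150:290,265:445,::-1],None,fx=4.4,fy=4.2,interpolation=cv2.INTER_CUBIC))
E
```

```text
time_s: 14.0
ee_pos: [497.0, 285.0, 164.5]
tool_rot: [0.0, 0.173, 0.985, -0.0]
wrist_force: [-0.4, -0.7, -1.6]
width: 14.8
t 14.0 pos [497.  285.  164.5] yaw 2.794 R z [ 0. -0. -1.] target yaw 3.0241789051831667
{"dx":0.007,"dy":0.013,"dz":0.015,"twist":-0.077},
{"dx":0.006,"dy":0.013,"dz":0.015,"twist":-0.077},
{"dx":0.005,"dy":0.013,"dz":0.015,"twist":-0.077},
```

View pics/t5c.png

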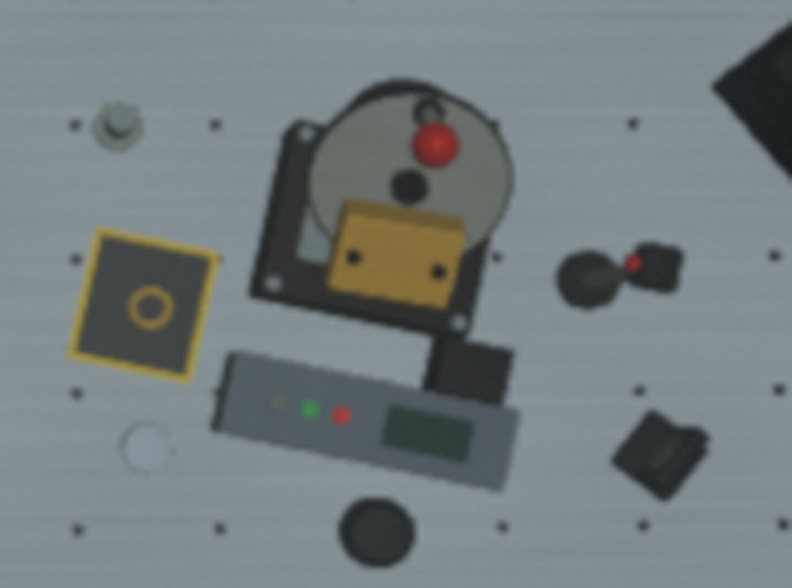

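```bash
python3 -m jog '[{"dx":0.007,"dy":0.013,"dz":0.015,"twist":-0.077},{"dx":0.006,"dy":0.013,"dz":0.015,"twist":-0.077},{"dx":0.005,"dy":0.013,"dz":0.015,"twist":-0.076},{"dx":0,"dy":0,"dz":0.015,"twist":0},{"dx":0,"dy":0,"dz":0,"twist":0},{"dx":0,"dy":0,"dz":0,"twist":0}]'; python3 plan.py 490.9 327.3 65 0.0 1
```

```text
time_s: 14.8
ee_pos: [490.6, 326.9, 104.7]
tool_rot: [0.0, 0.061, 0.998, 0.0]
wrist_force: [0.1, 0.5, -1.3]
width: 14.8
t 14.8 pos [490.6 326.9 104.7] yaw 3.02 R z [ 0.  0. -1.] target yaw 3.0196126845636124
{"dx":-0.0002,"dy":0.0004,"dz":0.0397}
```

```bash
python3 -m jog '[{"dx":0,"dy":0,"dz":0.02,"twist":0},{"dx":0,"dy":0.0005,"dz":0.015,"twist":0},{"dx":0,"dy":0,"dz":0,"twist":0}]'; python3 plan.py 490.9 327.3 45 0.0 1;python3 - <<'E'
from h import *
p,d=cap('scene','s6.png')
cv2.imwrite('pics/s6d.png',cv2.resize(p[250:340,300:440,::-1],None,fx=5,fy=5,interpolation=cv2.INTER_CUBIC))
E
```

```text
time_s: 15.18
ee_pos: [490.2, 327.5, 68.8]
tool_rot: [-0.0, 0.06, 0.998, -0.0]
wrist_force: [-0.5, 0.5, -0.9]
width: 14.7
t 15.18 pos [490.2 327.5  68.8] yaw 3.021 R z [-0.001 -0.001 -1.   ] target yaw 3.0205626333049547
{"dx":-0.0008,"dy":-0.0001,"dz":0.0238}
```

View pics/s6d.png

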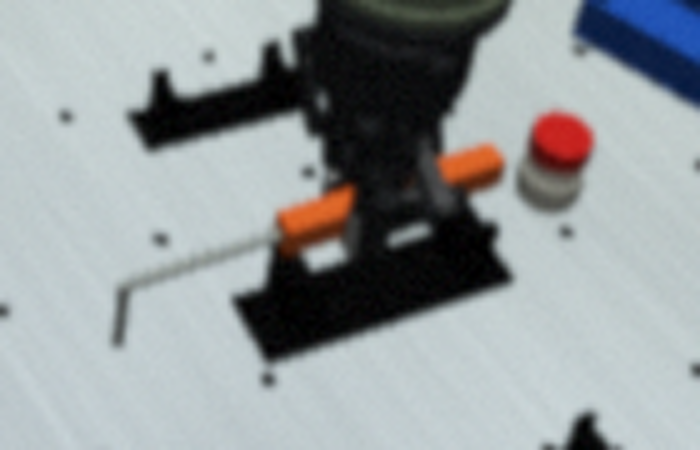

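Level and aligned above the saddles. Lower and release.

```bash
python3 -m jog '[{"dx":-0.0005,"dy":0,"dz":0.012,"twist":0},{"dx":0,"dy":0,"dz":0.011,"twist":0},{"dx":0,"dy":0,"dz":0,"twist":0}]'; python3 -m jog '[{"dx":0,"dy":0,"dz":0,"twist":0},{"dx":0,"dy":0,"dz":0,"twist":0},{"dx":0,"dy":0,"dz":0,"twist":0}]' 1 ; python3 plan.py 490.9 327.3 45 0.0 1
```

```text
time_s: 15.6
ee_pos: [490.7, 327.6, 45.5]
tool_rot: [-0.0, 0.06, 0.998, -0.0]
wrist_force: [0.4, 0.3, -1.5]
width: 14.6
time_s: 15.98
ee_pos: [490.9, 327.7, 46.4]
tool_rot: [0.0, 0.06, 0.998, 0.0]
wrist_force: [-0.2, -0.3, -0.2]
width: 68.4
t 15.97 pos [490.9 327.7  46.4] yaw 3.021 R z [ 0.  0. -1.] target yaw 3.0207075543686654
{"dx":-0.0000,"dy":-0.0004,"dz":0.0014}
```

Rise and look; then go to the knob.

```bash
python3 -m jog '[{"dx":0,"dy":0,"dz":-0.02,"twist":0},{"dx":0,"dy":0,"dz":-0.04,"twist":0},{"dx":0,"dy":0,"dz":-0.05,"twist":0},{"dx":0,"dy":0,"dz":-0.06,"twist":0},{"dx":0,"dy":0,"dz":-0.06,"twist":0},{"dx":0,"dy":0,"dz":-0.02,"twist":0}]' 
python3 - <<'E'
from h import *
p,d=cap('scene','s7.png')
cv2.imwrite('pics/s7d.png',cv2.resize(p[250:340,300:440,::-1],None,fx=5,fy=5,interpolation=cv2.INTER_CUBIC))
E
```

```text
time_s: 16.73
ee_pos: [490.7, 328.2, 301.3]
tool_rot: [0.002, 0.06, 0.998, 0.002]
wrist_force: [-0.2, -0.2, -1.3]
width: 85.5
```

View pics/s7d.png

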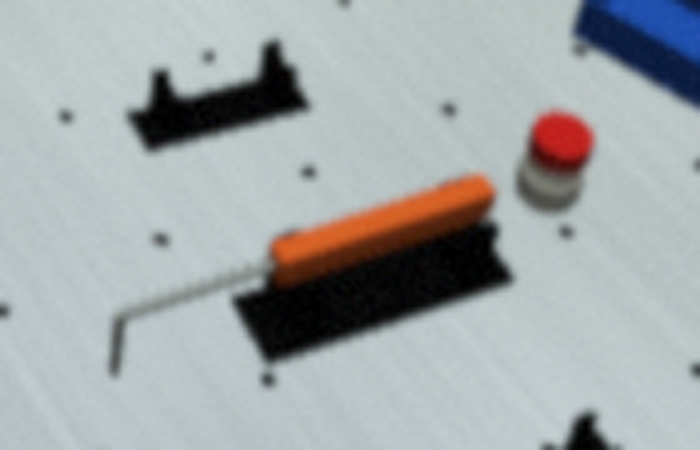

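```bash
python3 plan.py 590 -200 285 0.102 13|head -1;  python3 plan.py 595 -200 285 0 12
```

```text
t 16.77 pos [490.9 328.4 302.1] yaw 3.021 R z [ 0.004  0.004 -1.   ] target yaw 2.9191645803614246
t 16.77 pos [490.9 328.4 302.1] yaw 3.021 R z [ 0.004  0.004 -1.   ] target yaw 3.0211645803614244
{"dx":-0.0139,"dy":-0.0427,"dz":0.0013}
```

```bash
python3 -m jog '[{"dx":-0.014,"dy":-0.043,"dz":0.001,"twist":0},{"dx":-0.014,"dy":-0.043,"dz":0.001,"twist":0},{"dx":-0.014,"dy":-0.043,"dz":0.001,"twist":0},{"dx":-0.014,"dy":-0.043,"dz":0.001,"twist":0},{"dx":-0.014,"dy":-0.043,"dz":0.001,"twist":0},{"dx":-0.014,"dy":-0.043,"dz":0.001,"twist":0},{"dx":-0.014,"dy":-0.043,"dz":0.001,"twist":0},{"dx":-0.014,"dy":-0.043,"dz":0.001,"twist":0},{"dx":-0.014,"dy":-0.043,"dz":0.001,"twist":0},{"dx":-0.014,"dy":-0.043,"dz":0.001,"twist":0},{"dx":-0.014,"dy":-0.043,"dz":0.001,"twist":0},{"dx":-0.014,"dy":-0.043,"dz":0.001,"twist":0}]'; python3 plan.py 609 -266.5 285 0.1 2
```

```text
time_s: 18.27
ee_pos: [595.3, -206.1, 285.3]
tool_rot: [0.0, 0.06, 0.998, 0.0]
wrist_force: [-0.1, 0.0, -0.1]
width: 85.5
t 18.27 pos [ 595.3 -206.1  285.3] yaw 3.021 R z [ 0.001  0.    -1.   ] target yaw 2.9211655434448085
{"dx":-0.010,"dy":-0.029,"dz":0.000,"twist":0.050},
{"dx":-0.012,"dy":-0.029,"dz":0.000,"twist":0.050},
```

```bash
python3 -m jog '[{"dx":-0.010,"dy":-0.029,"dz":0.01,"twist":0.05},{"dx":-0.012,"dy":-0.029,"dz":0.01,"twist":0.052},{"dx":0,"dy":0,"dz":0,"twist":0},{"dx":0,"dy":0,"dz":0,"twist":0}]'; python3 - <<'E'
from wr import *
s=monitor.get_state(); I=eyes.camera_info('wrist')
p,d=cap('wrist','w8.png'); pickle.dump(I,open('pics/w8.pkl','wb')); print(s['ee_pos'])
P=p.astype(int); m=((P[:,:,0]>90)&(P[:,:,1]<60)&(P[:,:,2]<60)).astype(np.uint8)
n,l,st,c=cv2.connectedComponentsWithStats(m); k=1+np.argmax(st[1:,4]); print(st[k],c[k])
(cx,cy),r=cv2.minEnclosingCircle(np.argwhere(l==k)[:,::-1].astype(np.float32)); print(cx,cy,r, ray((cx,cy),209.5,I), d[int(cy),int(cx)], w('',cx,cy,d[int(cy),int(cx)]+14.5,I))
E
python3 plan.py 609 -266.5 265 0 1
```

```text
time_s: 18.77
ee_pos: [608.7, -264.6, 265.1]
tool_rot: [0.0, 0.111, 0.994, 0.0]
wrist_force: [0.9, 0.0, 0.4]
width: 85.6
[ 608.70249912 -264.60527725  265.07537659]
[ 259  228   52   45 1787] [284.59932848 250.13933968]
284.5 251.5 25.62235450744629 [ 612.65734526 -267.47669047  209.5       ] 189.22806 [ 612.25879926 -267.38643185  210.41461068]
t 18.82 pos [ 608.8 -264.5  265.1] yaw 2.92 R z [ 0.001  0.001 -1.   ] target yaw 2.9202989093911635
{"dx":-0.0006,"dy":-0.0019,"dz":0.0001}
```

View pics/w8.png

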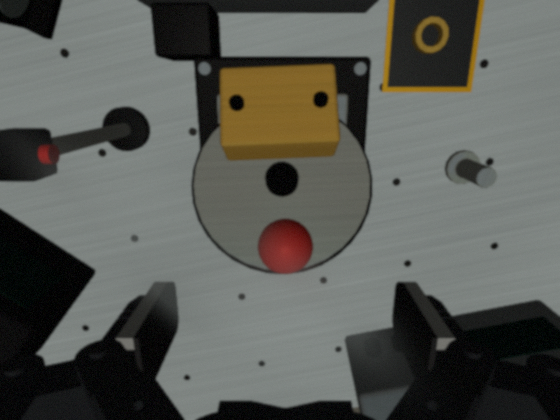

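```bash
python3 -m jog '[{"dx":-0.002,"dy":-0.002,"dz":0.02,"twist":0},{"dx":0,"dy":0,"dz":0.02,"twist":0},{"dx":0,"dy":0,"dz":0.0235,"twist":0},{"dx":0,"dy":0,"dz":0,"twist":0},{"dx":0,"dy":0,"dz":0,"twist":0}]'; python3 plan.py 610.2 -267 201.5 0 1
```

```text
time_s: 19.45
ee_pos: [610.7, -267.5, 202.2]
tool_rot: [0.001, 0.111, 0.994, 0.0]
wrist_force: [-0.5, 0.7, -0.4]
width: 85.2
t 19.45 pos [ 610.7 -267.5  202.2] yaw 2.919 R z [ 0.001 -0.    -1.   ] target yaw 2.9192845444097815
{"dx":0.0006,"dy":0.0003,"dz":0.0007}
```

```bash
python3 -m jog '[{"dx":0,"dy":0,"dz":0,"twist":0},{"dx":0,"dy":0,"dz":0,"twist":0},{"dx":0,"dy":0,"dz":0,"twist":0},{"dx":0,"dy":0,"dz":0,"twist":0}]' 0 60; python3 -c "
from plan import pose
s,R=pose();print(s['ee_pos'],s['wrist_force'],s['torque'],s['width'])
import numpy as np
r=R;yaw=-0.223064874;c,sn=np.cos(yaw),np.sin(yaw);S=np.array([[c,-sn,0],[sn,c,0],[0,0,1]])
for n in (24,36):
  print(n)
  f=lambda a:np.array([47.63*np.cos(a),-55*np.sin(a),27.5*np.cos(a)])
  for i in range(n):
    d=R.T@S@(f((i+1)*2*np.pi/n)-f(i*2*np.pi/n)); print(i,d.round(2))
"
```

```text
time_s: 19.95
ee_pos: [610.3, -267.8, 201.3]
tool_rot: [0.0, 0.111, 0.994, -0.0]
wrist_force: [-1.3, 0.8, 5.2]
width: 27.0
[ 610.33652436 -267.77233732  201.28844204] [-1.27393815  0.84806673  5.2315909 ] [ 0.17223225  0.43478861 -0.02477793] 27.016823915133184
24
0 [  1.63 -14.23   0.94]
1 [  4.76 -13.26   2.75]
2 [  7.57 -11.39   4.37]
3 [ 9.87 -8.74  5.69]
4 [11.49 -5.49  6.63]
5 [12.33 -1.87  7.11]
6 [12.33  1.88  7.11]
7 [11.49  5.5   6.63]
8 [9.86 8.74 5.69]
9 [ 7.57 11.39  4.37]
10 [ 4.76 13.27  2.75]
11 [ 1.62 14.24  0.94]
12 [-1.63 14.23 -0.94]
13 [-4.76 13.26 -2.75]
14 [-7.57 11.39 -4.37]
15 [-9.87  8.74 -5.69]
16 [-11.49   5.49  -6.63]
17 [-12.33   1.87  -7.11]
18 [-12.33  -1.88  -7.11]
19 [-11.49  -5.5   -6.63]
20 [-9.86 -8.74 -5.69]
21 [ -7.57 -11.39  -4.37]
22 [ -4.76 -13.27  -2.75]
23 [ -1.62 -14.24  -0.94]
36
0 [ 0.73 -9.55  0.42]
1 [ 2.15 -9.26  1.24]
2 [ 3.51 -8.69  2.02]
3 [ 4.76 -7.85  2.75]
4 [ 5.87 -6.78  3.39]
5 [ 6.8  -5.5   3.92]
6 [ 7.53 -4.05  4.34]
7 [ 8.02 -2.48  4.63]
8 [ 8.27 -0.83  4.77]
9 [8.27 0.84 4.77]
10 [8.02 2.48 4.63]
11 [7.53 4.05 4.34]
12 [6.8  5.5  3.92]
13 [5.87 6.78 3.39]
14 [4.76 7.85 2.75]
15 [3.51 8.69 2.02]
16 [2.15 9.26 1.24]
17 [0.72 9.55 0.42]
18 [-0.73  9.55 -0.42]
19 [-2.15  9.26 -1.24]
20 [-3.51  8.69 -2.02]
21 [-4.76  7.85 -2.75]
22 [-5.87  6.78 -3.39]
23 [-6.8   5.5  -3.92]
24 [-7.53  4.05 -4.34]
25 [-8.02  2.48 -4.63]
26 [-8.27  0.83 -4.77]
27 [-8.27 -0.84 -4.77]
28 [-8.02 -2.48 -4.63]
29 [-7.53 -4.05 -4.34]
30 [-6.8  -5.5  -3.92]
31 [-5.87 -6.78 -3.39]
32 [-4.76 -7.85 -2.75]
33 [-3.51 -8.69 -2.02]
34 [-2.15 -9.26 -1.24]
35 [-0.72 -9.55 -0.42]
```

```bash
cat > chk.py <<'E'
from plan import pose
import numpy as np
s,R=pose();yaw=-0.223064874;c,sn=np.cos(yaw),np.sin(yaw);S=np.array([[c,-sn,0],[sn,c,0],[0,0,1]])
p=s['ee_pos']+[0,0,8]
l=S.T@(p-np.array([567.71,-257.19,0]))-np.array([-5,0,182])
u=np.array([.866,0,.5]); n=np.array([-.5,0,.866])
print('t',s['time_s'],'local',l.round(1),'angle',np.arctan2(-l[1],l@u).round(3),'radius',np.hypot(l[1],l@u).round(1),'axial',(l@n).round(1),'F station',(S.T@s['wrist_force']).round(1),'T',s['torque'].round(2),'w',s['width'])
E
python3 chk.py
python3 -m jog '[{"dx":0.0007,"dy":-0.0095,"dz":0.0004,"twist":0},{"dx":0.0021,"dy":-0.0093,"dz":0.0012,"twist":0},{"dx":0.0035,"dy":-0.0087,"dz":0.0020,"twist":0},{"dx":0.0048,"dy":-0.0079,"dz":0.0027,"twist":0},{"dx":0.0059,"dy":-0.0068,"dz":0.0034,"twist":0},{"dx":0.0068,"dy":-0.0055,"dz":0.0039,"twist":0}]'; python3 chk.py
```

```text
t 19.95 local [48.9 -0.9 27.3] angle 0.016 radius 56.0 axial -0.8 F station [-1.4  0.5  5.2] T [ 0.17  0.43 -0.02] w 27.016823915133184
time_s: 20.7
ee_pos: [576.9, -308.6, 187.7]
tool_rot: [0.001, 0.111, 0.994, 0.0]
wrist_force: [2.4, 5.0, 4.7]
width: 27.3
t 20.7 local [ 25.3 -48.2  13.7] angle 1.032 radius 56.1 axial -0.8 F station [1.3 5.4 4.7] T [ 1.17 -0.31 -0.08] w 27.252694941811654
```

```bash
python3 -m jog '[{"dx":0.0075,"dy":-0.0041,"dz":0.0043,"twist":0},{"dx":0.0080,"dy":-0.0025,"dz":0.0046,"twist":0},{"dx":0.0083,"dy":-0.0008,"dz":0.0048,"twist":0},{"dx":0.0083,"dy":0.0008,"dz":0.0048,"twist":0},{"dx":0.0080,"dy":0.0025,"dz":0.0046,"twist":0},{"dx":0.0075,"dy":0.0041,"dz":0.0043,"twist":0}]'; python3 chk.py
```

```text
time_s: 21.45
ee_pos: [530.7, -298.7, 160.4]
tool_rot: [0.001, 0.111, 0.994, -0.0]
wrist_force: [5.1, 1.1, 5.2]
width: 27.4
t 21.45 local [-21.9 -48.7 -13.6] angle 2.058 radius 55.1 axial -0.8 F station [4.7 2.2 5.2] T [ 0.04 -0.97  0.07] w 27.362164600394042
```

```bash
python3 -m jog '[{"dx":0.0068,"dy":0.0055,"dz":0.0039,"twist":0},{"dx":0.0059,"dy":0.0068,"dz":0.0034,"twist":0},{"dx":0.0048,"dy":0.0079,"dz":0.0027,"twist":0},{"dx":0.0035,"dy":0.0087,"dz":0.0020,"twist":0},{"dx":0.0021,"dy":0.0093,"dz":0.0012,"twist":0},{"dx":0.0007,"dy":0.0095,"dz":0.0004,"twist":0}]'; python3 chk.py
```

```text
time_s: 22.2
ee_pos: [517.5, -246.2, 146.3]
tool_rot: [0.0, 0.111, 0.994, 0.0]
wrist_force: [2.4, -2.9, 7.4]
width: 27.1
t 22.2 local [-46.4  -0.4 -27.7] angle 3.135 radius 54.1 axial -0.8 F station [ 2.9 -2.3  7.4] T [-0.37 -0.45 -0.05] w 27.134041122374324
```

```bash
python3 -m jog '[{"dx":-0.0007,"dy":0.0095,"dz":-0.0004,"twist":0},{"dx":-0.0021,"dy":0.0093,"dz":-0.0012,"twist":0},{"dx":-0.0035,"dy":0.0087,"dz":-0.0020,"twist":0},{"dx":-0.0048,"dy":0.0079,"dz":-0.0027,"twist":0},{"dx":-0.0059,"dy":0.0068,"dz":-0.0034,"twist":0},{"dx":-0.0068,"dy":0.0055,"dz":-0.0039,"twist":0}]'; python3 chk.py
```

```text
time_s: 22.95
ee_pos: [551.7, -205.0, 160.2]
tool_rot: [0.0, 0.111, 0.994, -0.0]
wrist_force: [1.7, -5.2, 8.5]
width: 27.4
t 22.95 local [-22.2  47.3 -13.8] angle -2.075 radius 54.1 axial -0.8 F station [ 2.8 -4.7  8.5] T [-1.01 -0.16 -0.02] w 27.36405364791603
```

```bash
python3 -m jog '[{"dx":-0.0075,"dy":0.0041,"dz":-0.0043,"twist":0},{"dx":-0.0080,"dy":0.0025,"dz":-0.0046,"twist":0},{"dx":-0.0083,"dy":0.0008,"dz":-0.0048,"twist":0},{"dx":-0.0083,"dy":-0.0008,"dz":-0.0048,"twist":0},{"dx":-0.0080,"dy":-0.0025,"dz":-0.0046,"twist":0},{"dx":-0.0075,"dy":-0.0041,"dz":-0.0043,"twist":0},{"dx":-0.0068,"dy":-0.0055,"dz":-0.0039,"twist":0},{"dx":-0.0059,"dy":-0.0068,"dz":-0.0034,"twist":0},{"dx":-0.0048,"dy":-0.0079,"dz":-0.0027,"twist":0},{"dx":-0.0035,"dy":-0.0087,"dz":-0.0020,"twist":0},{"dx":-0.0021,"dy":-0.0093,"dz":-0.0012,"twist":0},{"dx":-0.0007,"dy":-0.0095,"dz":-0.0004,"twist":0}]'; python3 chk.py
```

```text
time_s: 24.45
ee_pos: [610.5, -267.2, 201.3]
tool_rot: [0.0, 0.111, 0.994, 0.0]
wrist_force: [-3.2, 2.1, 8.6]
width: 27.2
t 24.45 local [48.9 -0.3 27.3] angle 0.005 radius 56.0 axial -0.8 F station [-3.6  1.3  8.6] T [ 0.43  0.84 -0.01] w 27.186370283933996
```

One turn completed, forces small. Second turn.

```bash
python3 -m jog '[{"dx":0.0007,"dy":-0.0095,"dz":0.0004,"twist":0},{"dx":0.0021,"dy":-0.0093,"dz":0.0012,"twist":0},{"dx":0.0035,"dy":-0.0087,"dz":0.0020,"twist":0},{"dx":0.0048,"dy":-0.0079,"dz":0.0027,"twist":0},{"dx":0.0059,"dy":-0.0068,"dz":0.0034,"twist":0},{"dx":0.0068,"dy":-0.0055,"dz":0.0039,"twist":0},{"dx":0.0075,"dy":-0.0041,"dz":0.0043,"twist":0},{"dx":0.0080,"dy":-0.0025,"dz":0.0046,"twist":0},{"dx":0.0083,"dy":-0.0008,"dz":0.0048,"twist":0},{"dx":0.0083,"dy":0.0008,"dz":0.0048,"twist":0},{"dx":0.0080,"dy":0.0025,"dz":0.0046,"twist":0},{"dx":0.0075,"dy":0.0041,"dz":0.0043,"twist":0}]'; python3 chk.py
python3 -m jog '[{"dx":0.0068,"dy":0.0055,"dz":0.0039,"twist":0},{"dx":0.0059,"dy":0.0068,"dz":0.0034,"twist":0},{"dx":0.0048,"dy":0.0079,"dz":0.0027,"twist":0},{"dx":0.0035,"dy":0.0087,"dz":0.0020,"twist":0},{"dx":0.0021,"dy":0.0093,"dz":0.0012,"twist":0},{"dx":0.0007,"dy":0.0095,"dz":0.0004,"twist":0},{"dx":-0.0007,"dy":0.0095,"dz":-0.0004,"twist":0},{"dx":-0.0021,"dy":0.0093,"dz":-0.0012,"twist":0},{"dx":-0.0035,"dy":0.0087,"dz":-0.0020,"twist":0},{"dx":-0.0048,"dy":0.0079,"dz":-0.0027,"twist":0},{"dx":-0.0059,"dy":0.0068,"dz":-0.0034,"twist":0},{"dx":-0.0068,"dy":0.0055,"dz":-0.0039,"twist":0}]'; python3 chk.py
```

```text
time_s: 25.95
ee_pos: [530.3, -298.2, 160.1]
tool_rot: [0.0, 0.111, 0.994, -0.0]
wrist_force: [1.5, -0.9, 8.8]
width: 27.1
t 25.95 local [-22.4 -48.3 -13.9] angle 2.071 radius 55.1 axial -0.9 F station [ 1.6 -0.6  8.8] T [-0.11 -0.48  0.  ] w 27.0524416925564
time_s: 27.45
ee_pos: [551.7, -205.0, 160.2]
tool_rot: [0.0, 0.111, 0.994, -0.0]
wrist_force: [1.6, -4.5, 8.7]
width: 27.0
t 27.45 local [-22.2  47.4 -13.8] angle -2.075 radius 54.1 axial -0.8 F station [ 2.6 -4.   8.7] T [-1.02 -0.16 -0.07] w 27.03205170048511
```

```bash
python3 -m jog '[{"dx":-0.0075,"dy":0.0041,"dz":-0.0043,"twist":0},{"dx":-0.0080,"dy":0.0025,"dz":-0.0046,"twist":0},{"dx":-0.0083,"dy":0.0008,"dz":-0.0048,"twist":0},{"dx":-0.0083,"dy":-0.0008,"dz":-0.0048,"twist":0},{"dx":-0.0080,"dy":-0.0025,"dz":-0.0046,"twist":0},{"dx":-0.0075,"dy":-0.0041,"dz":-0.0043,"twist":0},{"dx":-0.0068,"dy":-0.0055,"dz":-0.0039,"twist":0},{"dx":-0.0059,"dy":-0.0068,"dz":-0.0034,"twist":0},{"dx":-0.0048,"dy":-0.0079,"dz":-0.0027,"twist":0},{"dx":-0.0035,"dy":-0.0087,"dz":-0.0020,"twist":0},{"dx":-0.0021,"dy":-0.0093,"dz":-0.0012,"twist":0},{"dx":-0.0007,"dy":-0.0095,"dz":-0.0004,"twist":0}]'; python3 chk.py
python3 -m jog '[{"dx":0,"dy":0,"dz":0,"twist":0},{"dx":0,"dy":0,"dz":0,"twist":0},{"dx":0,"dy":0,"dz":0,"twist":0},{"dx":0,"dy":0,"dz":0,"twist":0}]'; python3 chk.py
```

```text
time_s: 28.95
ee_pos: [610.5, -267.2, 201.3]
tool_rot: [0.0, 0.111, 0.994, 0.0]
wrist_force: [-4.0, 2.3, 9.1]
width: 27.2
t 28.95 local [49.  -0.2 27.3] angle 0.004 radius 56.0 axial -0.9 F station [-4.4  1.3  9.1] T [ 0.4   0.8  -0.02] w 27.204408228167363
time_s: 29.45
ee_pos: [610.5, -267.2, 201.3]
tool_rot: [0.0, 0.111, 0.994, 0.0]
wrist_force: [-2.1, -0.7, 10.8]
width: 27.0
t 29.45 local [48.9 -0.3 27.3] angle 0.006 radius 56.0 axial -0.9 F station [-1.9 -1.2 10.8] T [-0.1   0.39 -0.02] w 26.996016353625617
```

```bash
python3 -m jog '[{"dx":0,"dy":0,"dz":0,"twist":0},{"dx":0,"dy":0,"dz":0,"twist":0},{"dx":0,"dy":0,"dz":0,"twist":0},{"dx":0,"dy":0,"dz":0,"twist":0},{"dx":0,"dy":0,"dz":-0.02,"twist":0},{"dx":0,"dy":0,"dz":-0.04,"twist":0},{"dx":0,"dy":0,"dz":-0.04,"twist":0},{"dx":0,"dy":0,"dz":-0.02,"twist":0}]' 1
python3 -m jog '[{"dx":0,"dy":0,"dz":0,"twist":0},{"dx":0,"dy":0,"dz":0,"twist":0},{"dx":0,"dy":0,"dz":0,"twist":0},{"dx":0,"dy":0,"dz":0,"twist":0},{"dx":0,"dy":0,"dz":0,"twist":0},{"dx":0,"dy":0,"dz":0,"twist":0},{"dx":0,"dy":0,"dz":0,"twist":0},{"dx":0,"dy":0,"dz":0,"twist":0}]'
python3 - <<'E'
from h import *
cap('scene','s9.png');cap('wrist','w9.png');cap('top','t9.png'); print(monitor.get_state()['wrist_force'])
a=cv2.imread('pics/s0.png') if 0 else cv2.imread('pics/scene0.png'); b=cv2.imread('pics/s9.png')
d=cv2.absdiff(a,b).max(2); d[:, 330:]=d[:,330:]; cv2.imwrite('pics/diff9.png',np.clip(d*4,0,255).astype(np.uint8))
E
```

```text
time_s: 30.45
ee_pos: [610.5, -267.7, 322.9]
tool_rot: [0.001, 0.111, 0.994, -0.0]
wrist_force: [-0.3, 0.3, -0.1]
width: 85.6
time_s: 31.45
ee_pos: [610.3, -267.8, 320.8]
tool_rot: [-0.0, 0.111, 0.994, 0.0]
wrist_force: [0.1, -0.1, 0.7]
width: 85.5
[-0.00269051 -0.32131372  0.53405217]
```

View pics/s9.png

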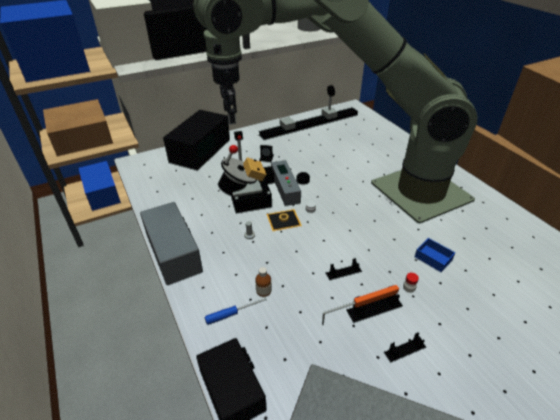

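View pics/w9.png

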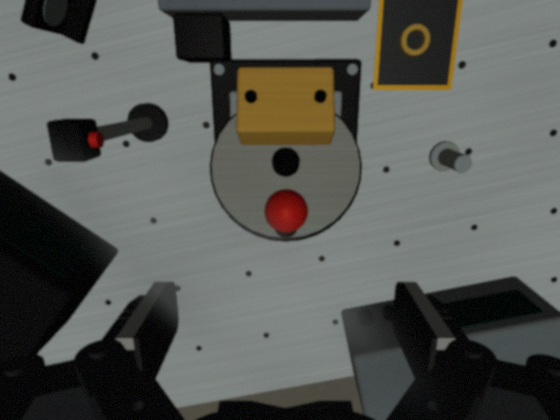

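View pics/diff9.png

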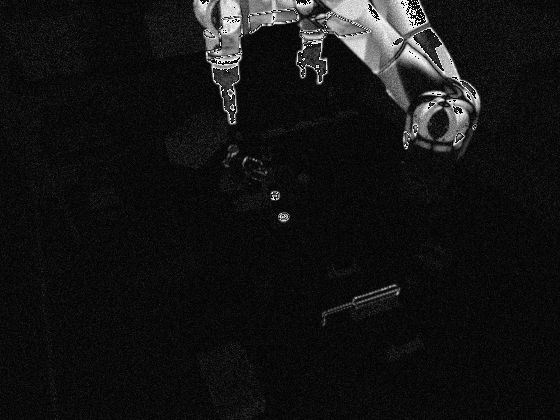

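```bash
python3 - <<'E'
import numpy as np,cv2
from wr import *
a=cv2.imread('pics/scene0.png')[265:335,310:420]; b=cv2.imread('pics/s9.png')[265:335,310:420]
cv2.imwrite('pics/cmp.png',cv2.resize(np.vstack([a,b]),None,fx=4.2,fy=4.2,interpolation=cv2.INTER_CUBIC))
I=eyes.camera_info('top')
for f in ('top0','t9'):
    p=cv2.imread(f'pics/{f}.png').astype(int); D=np.load(f'pics/{f}.png.npy')
    m=(p[:,:,2]>120)&(p[:,:,0]<60); m[:200]=0;m[265:]=0;m[:,:130]=0;m[:,190:]=0
    ys,xs=np.nonzero(m); c=ray((xs.mean(),ys.mean()),64,I); e=np.linalg.eigh(np.cov(np.c_[xs,ys].T))[1][:,1]
    print(f,len(xs),c,np.arctan2(e[0],e[1]),[w('',xs[k],ys[k],D[ys[k],xs[k]],I)[2].round(1) for k in (len(xs)//8,len(xs)//2,7*len(xs)//8)])
E
```

```text
top0 183 [471.59963533 330.31881646  64.        ] -0.13468760787026596 [np.float64(60.1), np.float64(68.1), np.float64(65.5)]
t9 214 [470.5233784  328.79909937  64.        ] -0.13269876580996337 [np.float64(64.4), np.float64(63.3), np.float64(60.4)]
```

View pics/cmp.png

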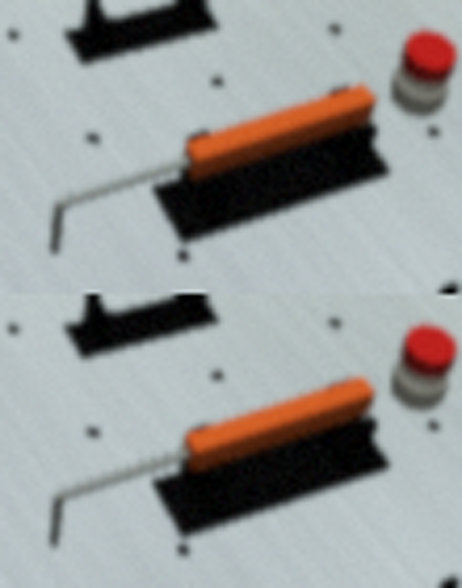

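Rod is within about 2 mm of where it started. Ball and weight are back at their start places and the ring is on the field, so I'm handing in.

```bash
python3 -c "
from bench import finish_job
print(finish_job())"
```

```text
the job is handed in; nothing more can be done
None
```

I hooked the ring out onto the catch field, put the rod back on its rest, and cranked the stage two full turns. I then let go with the weight at its lowest and handed the job in at about 32 s of the 72 s. `finish_job` gives no verdict.

- **Ring:** I put the rod's tip down inside the ring's hole and dragged it out along the gap. The later pictures show it flat near the middle of the field.
- **Rod:** It is back on the largest rest, the one it started on. Its handle is about 2 mm from where it first lay, in the same direction.
- **Crank:** I turned it at about 1.4 rad/s. The force reading at the wrist stayed near 11 N or less at every check. A second after letting go, the ball and weight were where they hung at the start.
- **Bench:** A before/after comparison of the scene camera showed nothing else displaced.

Two readings were slightly off what I expected. The closed gripper measured 27 mm on the 30 mm ball, although it held without slipping. The circle I measured while cranking was about 1 mm off centre, within the calibration.

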